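Set the grind lever to the long mark and start the grinder

ROBOT

A 6-joint arm with a two-finger parallel gripper is mounted at the origin on a cart in front of the work surface, level with it; the furniture and walls round the work are solid. World frame = base frame: x ahead of the robot, y to its left, z up, the work surface at z = 0. Lengths are in m, angles in rad, forces in N, time in s.
With the tool pointing down it reaches from about 0.375 to 0.975 m from the base axis. Payload 3.8 kg.
Tool frame: the origin (TCP) lies between the finger pads; the fingertips stand 17 mm ahead of it and the grasp point (between the pads) lies 2 mm behind it; z points along the fingers, y is the line along which they close (so a half turn about z gives the same grasp; the last joint's range is limited). The gripper opens to 85 mm and grips with 20 to 120 N. Pads are 22 mm wide; open, the fingers measure 114 mm over their backs; the gripper's body (76 mm by 85 mm) begins 54 mm behind the grasp point. The pads swing forward as they close: fully open they stand 13 mm farther back than shut.
Start: joints at [-1.137, 0.264, 1.604, -0, 1.274, -0.037], TCP at [0.306, -0.602, 0.248] pointing down, gripper open.
Joint ranges: [-2.63, 2.63], [-0.94, 2.18], [0.31, 2.57], [-1.31, 4.45], [0, 2.66], [-2.55, 2.55]. Speed limits (rad/s): [2.57, 2.57, 3.14, 3.14, 3.14, 3.14].

INTERFACE

Orientations are given as a rotation vector (axis times angle).
In Python, from workcell import bot gives the robot as it stands.
- The arm moves only by the tool play_rows, never from a script. Its argument "steps" is one flat list of numbers, 4 for each row, row after row: the shift along the tool's x, y, z in m, then the turn about the tool's z in rad. A call has 1 to 10 rows; each row is the pose to reach, as a shift and turn from the pose commanded when the call began, along the tool's axes at that moment; what a row does not reach only later rows make up. A row lasts 1/8 s, in which the tool goes at most 62.5 mm and 10.7 degrees, less where a joint would pass 70% of its speed; a pose out of reach is approached as far as the arm can. A call with a gripper value outside its range is refused whole. "jaw" is the closure in counts, from 0 (fully open) to 255 (shut), set as the call begins (left out, the last holds). The fingers move at their own pace and stop on an object; "grip_force" is the grip in N (left out, the last holds). Time passes only in rows, so rows that repeat a pose let the fingers close. It gives the time, the measured TCP pose, the force, the opening and the grip force at its end, in the units of the state.
- bot.read_state(): the state, without advancing time (a new reading comes with each control period).
- bot.read_camera(name): name is "scene" or "top"; returns a dict with "pixels" (400x640x3 uint8, blue, green, red), "mtx" (3x3 intrinsics, pixels), "R" (3x3) and "t" (3): a world point X has camera coordinates R X + t. Camera axes: x right, y down, z forward; pixel columns grow to the right and rows downward; lengths in m; the calibration is good to about 2 mm. A picture is of the moment at which its call begins. There is no depth.
- bot.finish_job(): hands the job in; it is judged then, once.
The state is a dict: "time": time; "q": joint angles; "joint_vel": joint speeds; "joint_torque": joint torques, N m; "tool_pos": TCP position; "tcp_rot": TCP orientation; "wrist_force": force on the tool from outside, world axes, zero at the start; "torque": the same for the moment, N m; "width": opening from 0.0 (shut) to 1.0 (fully open); "grip_force": force on a finger pad.
Only numpy, scipy, OpenCV 4.12 (cv2) and the standard library are available. Lean on these libraries where they do the work, as an engineer would, in place of code of your own. Each camera call takes 0.05 s, during which the arm holds its last target. There are 200 camera calls.

TASK

On the coffee grinder, push the lever round by its upright tab until the long mark of the scale lies in the middle of the lever's slot, and only then press the start button on the lid all the way down and let go of it. Push with the fingers against one side of the tab at a time, never pinching it, and leave the scale and the things standing round the grinder where they are.

Things in the scene. Friction and masses are not known exactly. Their poses are not given: they have to be found in the camera images.
- grinder: squat black coffee grinder, fixed, 186 mm across at its scale plate. Origin: centre of its underside, on the upright axis of the lever; z up, x away from the drawer at its front. Heights above the worktop: round aluminium scale plate (radius 93 mm) top 68.5 mm; grey ribbed setting ring with the lever (radius 56 mm) top 84.5 mm; hopper (radius 42 mm) with black lid (radius 44 mm), top 114 mm
- lever (a joint): angle of the setting ring with its lever, rad, 0 to 2.27, growing anticlockwise seen from above (from the robot's left, past the robot's side, to its right). It starts short of the long mark: push it anticlockwise. Friction of about 0.25 N m (2.5 N at the tab) holds it where it is left; no spring, no notches
- slot (a point): middle of the lever's slot, 75 mm from the axis, 76.5 mm above the worktop. The lever is two parallel steel rails, 4 mm wide with 14 mm between them, reaching outward from the ring over the scale plate. x points outward along the lever, y in the anticlockwise direction of travel
- tab (a point): middle of the upright finger tab, 102 mm from the axis, 105 mm above the worktop, at the lever's outer end. The tab is a steel blade 24 mm long (radially), 5 mm thick, rising to 124 mm, with a rubber cheek on either side, 12 mm thick in all; free space beside it above 80 mm. Axes as for slot
- long_mark (a point): the long mark on the scale plate: a black radial stroke 4 mm wide, 60 to 90 mm from the axis; this point lies on it 75 mm from the axis, 69.5 mm above the worktop; x points outward. The other marks are 8 mm long, at the rim, 15 degrees apart, six clockwise of it, three on the other side. The plate's angle differs each time
- start (a joint): travel of the round start button, m: 0 up, 0.006 fully down; springs back up when let go, 5 N when fully down
- start_top (a point): middle of the top of the start button, on the grinder's axis on the lid, about 136 mm above the worktop; the button is steel, 28 mm across, in a black collar (radius 22 mm, top 126 mm), pressed straight down
- espresso_cup: small white espresso cup, 62 x 89 x 52 mm, left of the grinder; loose, not to be moved; origin at the centre of its underside
- teaspoon: teaspoon, 137 x 28 x 13 mm, lying left of the grinder; loose, not to be moved; origin at the centre of its underside
- sardine_tin: flat sardine tin, 63 x 105 x 25 mm, lying to the right of the grinder, nearer the robot; loose, not to be moved; origin at the centre of its underside
- mug: mug, 86 x 121 x 90 mm, standing to the right of the grinder, farther away; loose, not to be moved; origin at the centre of its underside
Not all that is in view belongs to the job. There is more than one size of the grinder; the one meant has the size given above.

How it is judged:
On the way, in this order (a step that is already met when the one before it is completed fails the run):
1. the lever stands still with the long mark in the middle of its slot (horizontal distance between slot and long_mark below 0.006 m and velocity of joint lever between -0.05 and 0.05 rad/s), for 0.3 s.
2. the start button is pressed all the way down, the lever still on the mark (horizontal distance between slot and long_mark below 0.006 m and value of joint start above 0.0045 m), for 0.04 s.
At the end, for the whole second after the job is handed in: the slot's middle is within 6 mm (level distance) of the long mark's point, the lever is at rest and the start button is up again, after having been pressed down by at least 4.5 of its 6 mm with the lever on the mark (all of step 1 and value of joint start below 0.0015 m); the robot touches nothing.
It fails at once if the start button is pressed while the lever is off the mark (value of joint start above 0.003 m and horizontal distance between slot and long_mark above 0.007 m).
It fails at once if the tab is pinched: the fingers press on both its cheeks at once (contact force between the fingers and lever_c5 above 2 N and contact force between the fingers and lever_c6 above 2 N).
It fails at once if the scale plate is turned (distance of long_mark from where it was at the start of the episode above 0.004 m).
It fails at once if the cup, teaspoon, tin or mug is lifted or moved by more than 20 mm (distance of any of espresso_cup, teaspoon, sardine_tin, mug from where it was at the start of the episode above 0.02 m).
It also fails if it takes over 40 s, if anything falls off the work surface, if the arm or the gripper's body presses on something with over 40 N, if the wrist force passes 120 N, or if a joint passes its speed limit or range.

## Working session

There is one attempt and no reset: what is moved stays moved. The work goes in short steps, Python scripts to look and compute and a tool call to move; the robot and the scene stay as the last step left them, time stands still between calls to the robot, and variables do not carry over. Pictures are saved under pics/ and viewed, at most 10 in all, crops included, and the job is handed in when it is done.

Besides the shell and the picture viewer there is one more tool, called in YAML: its name, and indented under it one key for each argument. play_rows: Moves the arm, as the interface text tells. Its arguments: {"type":"object","properties":{"steps":{"type":"array"},"jaw":{"type":"number"},"grip_force":{"type":"number"}},"required":["steps"]}

```bash
mkdir -p pics
python3 - <<'E'
from workcell import bot
import cv2,numpy as np
for n in("scene","top"):
    c=bot.read_camera(n);cv2.imwrite(f"pics/{n}0.png",c["pixels"]);np.savez(n+".npz",**c)
    print(n,c["mtx"].tolist(),(-c["R"].T@c["t"]).round(3),c["R"].round(3).tolist())
s=bot.read_state();print(s)
E
```

```text
scene [[509.4906579698311, 0.0, 332.50014618189795], [0.0, 509.4906579698311, 204.3012615383169], [0.0, 0.0, 1.0]] [-0.257  0.505  0.811] [[-0.622, -0.783, -0.008], [-0.437, 0.355, -0.826], [0.65, -0.511, -0.563]]
top [[518.6961528890085, 0.0, 316.95544613588515], [0.0, 518.6961528890085, 204.37243283432224], [0.0, 0.0, 1.0]] [ 0.319 -0.195  1.424] [[-0.021, -0.998, -0.052], [-0.982, 0.03, -0.187], [0.188, 0.047, -0.981]]
{'time': 0.1, 'q': array([-1.13690316e+00,  2.64646658e-01,  1.60522425e+00,  3.29749744e-05,
        1.27368161e+00, -3.68701534e-02]), 'joint_vel': array([-0.00015801, -0.00104718, -0.00207399,  0.00120105,  0.002111  ,
       -0.00014678]), 'joint_torque': array([ 4.67819937e-04, -5.16704786e+01, -3.68589306e+01, -1.99944577e-05,
        6.27874484e-03, -4.71075782e-05]), 'tool_pos': array([ 0.30592595, -0.60100699,  0.24711459]), 'tcp_rot': array([-3.05309356e+00, -7.32199484e-01,  5.58238885e-04]), 'wrist_force': array([ 0.8081947 , -0.48719594,  0.07302454]), 'torque': array([ 0.01327223,  0.01257605, -0.00107478]), 'grip_force': 0.0, 'width': 1.0003505392915006}
```

View pics/scene0.png

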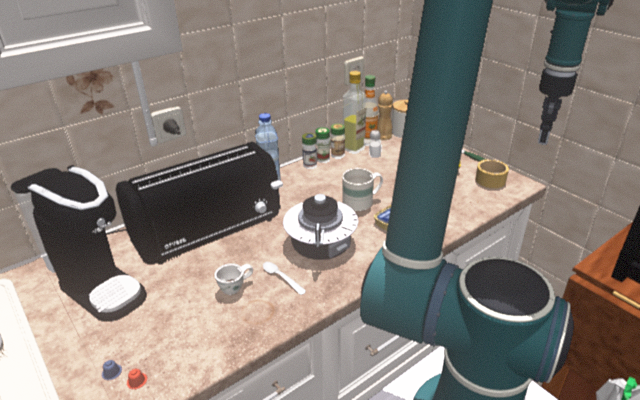

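View pics/top0.png

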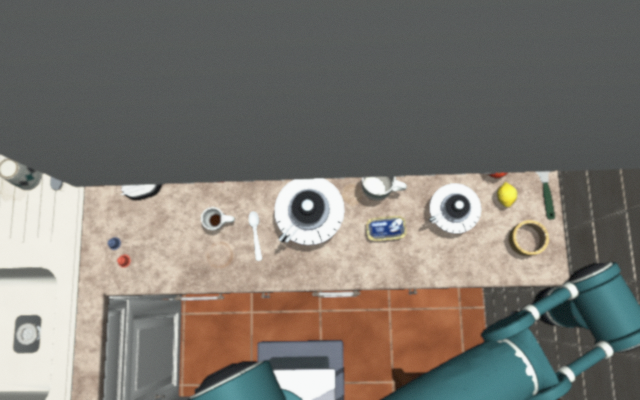

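The two candidates are a grinder at top-view (309,212), about 34 px in radius (≈93 mm), and a smaller one at (455,210), about 25 px. The description matches the first. Next is a close crop of it.

Run:
```python
import cv2,numpy as np
a=cv2.imread("pics/top0.png")[165:265,255:365];b=cv2.imread("pics/scene0.png")[175:275,270:370]
a=cv2.resize(a,None,fx=5,fy=5,interpolation=3);cv2.imwrite("pics/c1.png",a)
b=cv2.resize(b,None,fx=6,fy=6,interpolation=3);cv2.imwrite("pics/c2.png",b)
```

```text
(no output)
```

View pics/c1.png

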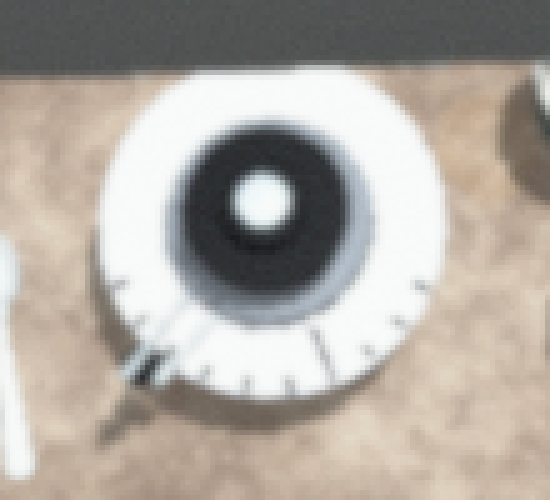

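View pics/c2.png

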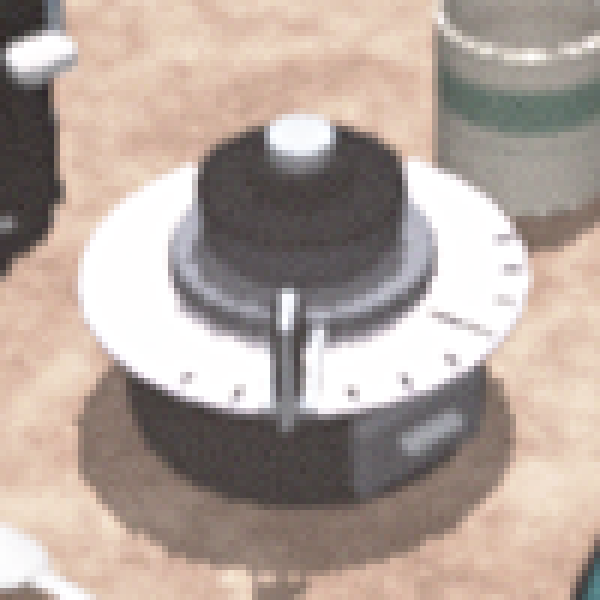

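The top crop shows the grinder's rim at x 98–447, with the bottom at y 400. The long mark runs (312,330)–(333,385), with six short marks clockwise of it and three on the other side, so this is the right grinder. The tab is at about (147,365) and the button at (263,198). In the scene crop the long mark is (430,313)–(490,333), the tab top about (290,292) and the button (300,130).

```bash
cat > h.py <<'E'
import numpy as np
from scipy.optimize import least_squares
C={n:dict(np.load(n+".npz")) for n in("top","scene")}
def proj(n,X):
    c=C[n];p=np.atleast_2d(X)@c["R"].T+c["t"];p=p@c["mtx"].T;return p[:,:2]/p[:,2:]
def ray(n,uv,z):
    c=C[n];d=c["R"].T@np.linalg.inv(c["mtx"])@[uv[0],uv[1],1];o=-c["R"].T@c["t"];return o+d*(z-o[2])/d[2]
T=lambda p:(np.array(p,float)+.5)/5-.5+[255,165]
S=lambda p:(np.array(p,float)+.5)/6-.5+[270,175]
E
python3 - <<'E'
from h import *
marks=T([(118,286),(140,323),(205,372),(249,384),(290,386),(333,383),(369,351),(400,322),(422,286)])
k=np.array([-6,-5,-3,-2,-1,0,1,2,3])
for n,uv in(("top",T((263,198))),("scene",S((301,127)))):print("button",n,ray(n,uv,.136).round(4))
print("tab top",ray("scene",S((290,292)),.124).round(4))
rim=[ray("top",T(p),.0685)[:2] for p in[(98,225),(447,220),(275,400),(150,350),(400,340),(125,140),(420,145)]]
rs=[ray("scene",S(p),.0685)[:2] for p in[(78,280),(531,275),(280,415),(130,375),(490,365),(130,195)]]
for n,r in(("top",rim),("scene",rs)):
    r=np.array(r);f=least_squares(lambda q:np.hypot(*(r-q[:2]).T)-.093,[.55,-.1]);print("rim",n,f.x.round(4),(f.fun*1e3).round(1))
    M=np.array([ray(n,p,.0695)[:2] for p in(T([(312,330),(333,385)]) if n=="top" else S([(430,313),(490,333)]))])-f.x
    print("mark r,ang",np.hypot(*M.T).round(4),np.degrees(np.arctan2(M[:,1],M[:,0])).round(1))
    if n=="top":
        a=np.array([ray(n,p,.0685)[:2] for p in marks])-f.x;an=np.degrees(np.arctan2(a[:,1],a[:,0]))%360;print((an-15*k).round(1),np.hypot(*a.T).round(4))
    for nm,p,z in(("top",T((147,362)),.124),("scene",S((290,292)),.124)):
        t=ray(nm,p,z)[:2]-f.x;print("tab",nm,np.hypot(*t),np.degrees(np.arctan2(t[1],t[0]))%360)
E
```

```text
button top [ 0.5675 -0.1082  0.136 ]
button scene [ 0.5705 -0.1074  0.136 ]
tab top [ 0.4972 -0.046   0.124 ]
rim top [ 0.5651 -0.1076] [-0.4  0.7 -0.1 -1.2 -1.  -1.  -2.4]
mark r,ang [0.0602 0.0914] [-159.8 -160. ]
[200.  200.4 199.9 201.2 200.7 200.2 201.5 201.6 201.5] [0.0873 0.0864 0.0852 0.0851 0.0862 0.0903 0.085  0.0859 0.0866]
tab top 0.09884700667717287 142.23501111803498
tab scene 0.09173707321191998 137.8020527661965
rim scene [ 0.5635 -0.1017] [ 0.1  0.7 -1.1  1.2  3.5  3.3]
mark r,ang [0.0586 0.086 ] [-156.6 -157.1]
tab top 0.09407563472954858 144.47134249326072
tab scene 0.08668709014611689 139.97422470631193
```

play_rows:
  steps: [0.045,-0.043,0,-0.04,0.089,-0.086,0,-0.08,0.134,-0.128,0,-0.12,0.178,-0.171,0,-0.16,0.223,-0.214,0,-0.2,0.268,-0.257,0,-0.24,0.312,-0.3,0,-0.28,0.357,-0.342,0,-0.32,0.402,-0.385,0,-0.36,0.446,-0.428,0,-0.4]
  jaw: 255

```text
time: 1.35
tool_pos: [0.5096, -0.0158, 0.2481]
tcp_rot: [2.847, 1.327, -0.0]
wrist_force: [0.6, -0.8, 0.2]
width: -0.001
grip_force: 0.0
```

play_rows:
  steps: [0,0,0,0,0,0,0,0]

```text
time: 1.6
tool_pos: [0.5091, -0.0178, 0.2478]
tcp_rot: [2.848, 1.327, -0.002]
wrist_force: [0.3, -0.9, 0.3]
width: 0.002
grip_force: 0.0
```

play_rows:
  steps: [0,0,0.03,0,0,0,0.06,0,0,0,0.09,0,0,0,0.11,0,0,0,0.125,0,0,0,0.135,0,0,0,0.135,0]

```text
time: 2.48
tool_pos: [0.5091, -0.0183, 0.1128]
tcp_rot: [-2.849, -1.324, 0.002]
wrist_force: [0.2, 0.6, 0.1]
width: -0.0
grip_force: 0.0
```

Run:
```python
from workcell import bot
import cv2
a=bot.read_camera("top")["pixels"][165:265,255:365];b=bot.read_camera("scene")["pixels"][175:275,270:370]
r=lambda i:cv2.resize(i,(400,400),interpolation=3)
cv2.imwrite("pics/d1.png",cv2.hconcat([cv2.resize(a,(440,400),interpolation=3)[:,:400],r(b)]))
```

```text
(no output)
```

View pics/d1.png

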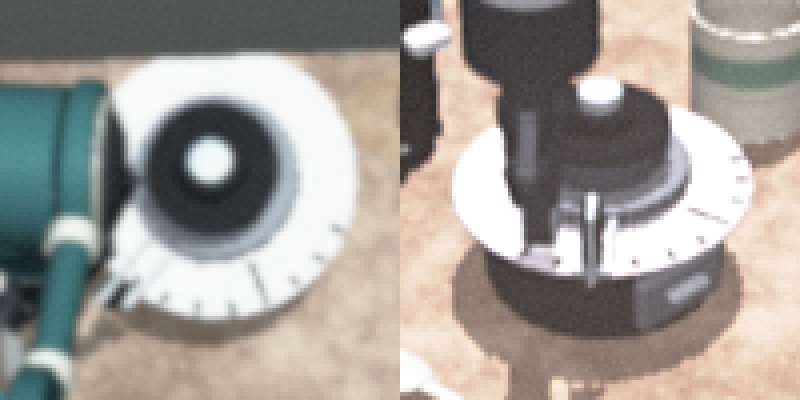

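Fingers (scene about (540,230)) stand beside the tab (592,235) on its clockwise side, clear of it. Computing the arc rows.

```bash
cat > arc.py <<'E'
import numpy as np
from scipy.spatial.transform import Rotation as Ro
def rows(p,rv,ths,c=(.567,-.1075),off=-.017,r=.102,z=.1125):
    R=Ro.from_rotvec(rv);x=R.as_matrix()[:,0];y0=np.degrees(np.arctan2(x[1],x[0]))
    o=[]
    for th in ths:
        t=np.radians(th);P=np.array([c[0]+r*np.cos(t)-off*np.sin(t),c[1]+r*np.sin(t)+off*np.cos(t),z])
        d=R.inv().apply(P-p);turn=-np.radians((th-90-y0+180)%360-180)
        o+=[[*d.round(4),round(turn,3)]]
    return o
E
python3 - <<'E'
from arc import *
for r in rows([.5091,-.0178,.1128],[-2.849,-1.324,0],[138,144,150,156,162,168,174,180,184,186]):print(r)
E
```

```text
[np.float64(-0.0109), np.float64(0.0007), np.float64(0.0003), np.float64(0.032)]
[np.float64(-0.0217), np.float64(-0.0009), np.float64(0.0003), np.float64(-0.072)]
[np.float64(-0.0325), np.float64(-0.0013), np.float64(0.0003), np.float64(-0.177)]
[np.float64(-0.0433), np.float64(-0.0006), np.float64(0.0003), np.float64(-0.282)]
[np.float64(-0.0539), np.float64(0.0012), np.float64(0.0003), np.float64(-0.387)]
[np.float64(-0.0644), np.float64(0.0041), np.float64(0.0003), np.float64(-0.491)]
[np.float64(-0.0744), np.float64(0.0081), np.float64(0.0003), np.float64(-0.596)]
[np.float64(-0.084), np.float64(0.0132), np.float64(0.0003), np.float64(-0.701)]
[np.float64(-0.0901), np.float64(0.0171), np.float64(0.0003), np.float64(-0.771)]
[np.float64(-0.093), np.float64(0.0192), np.float64(0.0003), np.float64(-0.805)]
```

play_rows:
  steps: [-0.011,0.001,0,0,-0.022,-0.001,0,-0.07,-0.0325,-0.001,0,-0.18,-0.043,-0.0005,0,-0.28,-0.054,0.001,0,-0.39,-0.064,0.004,0,-0.49,-0.074,0.008,0,-0.6,-0.084,0.013,0,-0.7,-0.09,0.017,0,-0.77,-0.093,0.019,0,-0.805]

```text
time: 3.82
tool_pos: [0.4649, -0.1015, 0.1144]
tcp_rot: [2.1, 2.334, 0.003]
wrist_force: [2.1, 2.5, 1.2]
width: 0.001
grip_force: 1.3
```

play_rows:
  steps: [0,0,0,0,0,0,0,0]

```text
time: 4.08
tool_pos: [0.4639, -0.1014, 0.1135]
tcp_rot: [2.102, 2.334, -0.0]
wrist_force: [-1.1, -1.3, 0.1]
width: -0.002
grip_force: 0.0
```

```bash
cat > look.py <<'E'
import sys
from workcell import bot
import cv2
a=bot.read_camera("top")["pixels"][165:265,265:365];b=bot.read_camera("scene")["pixels"][175:275,270:370]
cv2.imwrite("pics/%s.png"%sys.argv[1],cv2.hconcat([cv2.resize(i,(400,400),interpolation=3) for i in(a,b)]))
E
python3 look.py d2
```

```text
(no output)
```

View pics/d2.png

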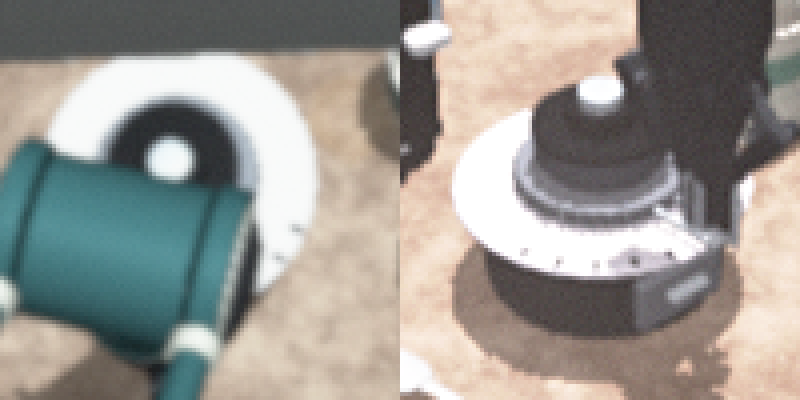

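The scene crop shows the lever pushed round, with its rails at about (690,225) by the fingers, still short of the mark. The hand hides the view from above. I'll push to about 198°, then lift off and measure.

Run:
```python
from arc import *
for r in rows([.4639,-.1014,.1130],[2.102,2.334,0],[188,191,194,196,198,198,192],z=.113):print(np.array(r))
```

```text
[-0.0034 -0.0006  0.     -0.035 ]
[-0.0088 -0.0012  0.     -0.087 ]
[-0.0142 -0.0015  0.     -0.14  ]
[-0.0178 -0.0015  0.     -0.175 ]
[-0.0214 -0.0014  0.     -0.21  ]
[-0.0214 -0.0014  0.     -0.21  ]
[-0.0106 -0.0013  0.     -0.105 ]
```

play_rows:
  steps: [-0.0035,-0.0005,0,-0.035,-0.009,-0.001,0,-0.09,-0.014,-0.0015,0,-0.14,-0.018,-0.0015,0,-0.175,-0.0215,-0.0015,0,-0.21,-0.0215,-0.0015,0,-0.21,-0.0215,-0.0015,0,-0.21,-0.011,-0.0015,0,-0.21,-0.006,-0.0015,-0.03,-0.21,-0.006,-0.0015,-0.08,-0.21]

```text
time: 5.42
tool_pos: [0.461, -0.106, 0.1918]
tcp_rot: [-1.842, -2.538, 0.004]
wrist_force: [1.6, -0.5, 0.6]
width: -0.004
grip_force: 0.0
```

play_rows:
  steps: [0,0,-0.05,0,-0.05,0,-0.05,0,-0.11,0,-0.05,0,-0.17,0,-0.05,0,-0.23,0,-0.05,0,-0.23,0,-0.05,0]

```text
time: 6.18
tool_pos: [0.5349, -0.3292, 0.2422]
tcp_rot: [-1.85, -2.539, 0.002]
wrist_force: [-0.6, 0.3, -0.1]
width: -0.004
grip_force: 0.0
```

```bash
python3 look.py d3
```

```text
(no output)
```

View pics/d3.png

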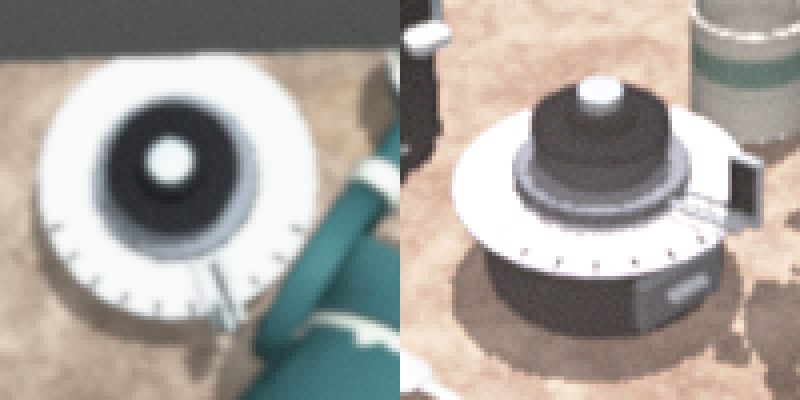

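The lever now lies near the long mark: its tab is at top crop (228,320) and its rails run about (200–225, 265–310). I'll enlarge that area.

Run:
```python
from workcell import bot
import cv2,numpy as np
from h import *
ims={n:np.mean([bot.read_camera(n)["pixels"].astype(float) for _ in range(6)],0) for n in("top","scene")}
np.savez("avg.npz",**ims)
a=ims["top"][220:255,300:335];b=ims["scene"][210:245,330:365]
cv2.imwrite("pics/d4.png",cv2.hconcat([cv2.resize(i.clip(0,255).astype('uint8'),(400,400),interpolation=3) for i in(a,b)]))
c=np.array([.567,-.1075])
# predicted positions (in the picture) for mark 200.4 and lever at several angles
f=400/35
def pt(n,th,r,z):
    X=[*(c+r*np.array([np.cos(np.radians(th)),np.sin(np.radians(th))])),z];o=[300,220] if n=="top" else [330-35,210]
    return ((proj(n,X)[0]-o+.5)*f).round(0)
for n in("top","scene"):
    print(n,"mark",[pt(n,200.4,r,.0685) for r in(.06,.09)])
    for th in(196,200,204):print(th,"slot mid r.06,.09",[pt(n,th,r,.0785) for r in(.06,.09)],"tab top r.09,.114",[pt(n,th,r,.124) for r in(.09,.114)])
```

```text
top mark [array([200., 118.]), array([248., 238.])]
196 slot mid r.06,.09 [array([179., 119.]), array([217., 243.])] tab top r.09,.114 [array([207., 219.]), array([240., 322.])]
200 slot mid r.06,.09 [array([196., 113.]), array([243., 234.])] tab top r.09,.114 [array([234., 209.]), array([274., 310.])]
204 slot mid r.06,.09 [array([213., 106.]), array([269., 223.])] tab top r.09,.114 [array([260., 198.]), array([307., 296.])]
scene mark [array([544., 193.]), array([667., 236.])]
196 slot mid r.06,.09 [array([532., 166.]), array([650., 215.])] tab top r.09,.114 [array([653.,  37.]), array([752.,  76.])]
200 slot mid r.06,.09 [array([543., 156.]), array([666., 200.])] tab top r.09,.114 [array([669.,  22.]), array([772.,  57.])]
204 slot mid r.06,.09 [array([552., 146.]), array([680., 184.])] tab top r.09,.114 [array([683.,   7.]), array([789.,  37.])]
```

View pics/d4.png

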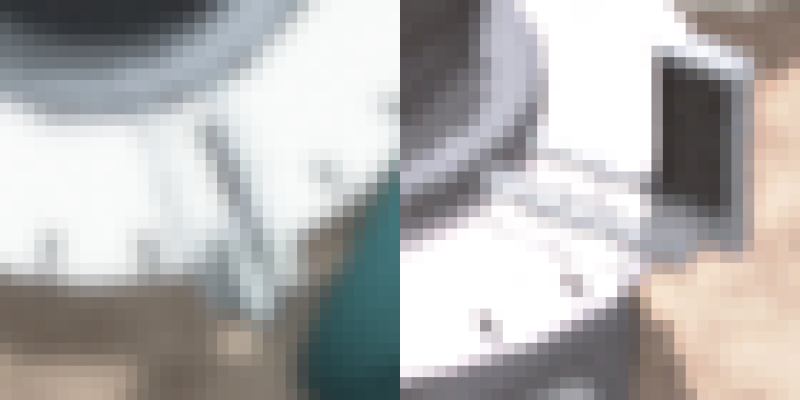

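The mark shows at top crop (208,130)–(255,245). The clockwise rail runs (155,140)–(195,240), which puts the slot's middle near (217,177) and the lever at about 197.5°, 3–3.5° short. I'll go back and push to about 201.3° on the same scale.

Run:
```python
from workcell import bot
from arc import *
s=bot.read_state();p,rv=s["tool_pos"],s["tcp_rot"];print(p,rv)
print("above",np.array(rows(p,rv,[190],z=.2422)))
print("push from pre pose:")
c=np.array([.567,-.1075]);t=np.radians(190);P=np.array([c[0]+.102*np.cos(t)+.017*np.sin(t),c[1]+.102*np.sin(t)-.017*np.cos(t),.113])
for r in rows(P,rv,[190,194,197,199,200.3,201.3],z=.113):print(np.array(r))
```

```text
[ 0.53454819 -0.32576916  0.24343047] [1.84507077e+00 2.54243165e+00 5.01224352e-05]
above [[ 2.286e-01 -1.000e-04  1.200e-03  1.410e-01]]
push from pre pose:
[0.    0.    0.    0.141]
[-0.007  -0.0019  0.      0.071 ]
[-0.0122 -0.0031  0.      0.019 ]
[-0.0158 -0.0037  0.     -0.016 ]
[-0.0181 -0.004   0.     -0.039 ]
[-0.0199 -0.0042  0.     -0.057 ]
```

play_rows:
  steps: [0.05,0,0,0,0.11,0,0,0,0.17,0,0,0,0.215,0,0,0,0.2285,0,0,0,0.2285,0,0.04,0,0.2285,0,0.08,0,0.2285,0,0.11,0,0.2285,0,0.13,0,0.2285,0,0.13,0]

```text
time: 8.12
tool_pos: [0.4626, -0.1091, 0.1115]
tcp_rot: [-1.844, -2.539, 0.003]
wrist_force: [-0.9, 0.7, -0.7]
width: 0.003
grip_force: 0.0
```

Run:
```python
from workcell import bot
from arc import *
s=bot.read_state();p,rv=s["tool_pos"],s["tcp_rot"];print(p,rv,s["wrist_force"])
for r in rows(p,rv,[190,194,197,199,200.3,201.3],z=.113):print(np.array(r))
```

```text
[ 0.46255128 -0.10906611  0.11152265] [-1.84424061 -2.53888593  0.00256951] [-0.90931507  0.72199476 -0.73632125]
[ 0.0002  0.0012 -0.0015  0.14  ]
[-0.0067 -0.0008 -0.0015  0.07  ]
[-0.012  -0.0019 -0.0015  0.018 ]
[-0.0156 -0.0025 -0.0015 -0.017 ]
[-0.0179 -0.0028 -0.0015 -0.04  ]
[-0.0197 -0.003  -0.0015 -0.057 ]
```

play_rows:
  steps: [-0.0065,-0.001,-0.001,0,-0.012,-0.002,-0.001,0,-0.0155,-0.003,-0.001,-0.02,-0.018,-0.003,-0.001,-0.04,-0.0197,-0.003,-0.001,-0.057,-0.0197,-0.003,-0.001,-0.057,-0.0197,-0.003,-0.001,-0.057,-0.011,-0.003,-0.001,-0.057,-0.005,-0.003,-0.03,-0.057,-0.005,-0.003,-0.08,-0.057]

```text
time: 9.38
tool_pos: [0.46, -0.1132, 0.1916]
tcp_rot: [-1.768, -2.59, 0.003]
wrist_force: [0.5, -0.9, 0.7]
width: -0.001
grip_force: 0.0
```

play_rows:
  steps: [0,0,-0.05,0,-0.05,0,-0.05,0,-0.11,0,-0.05,0,-0.17,0,-0.05,0,-0.23,0,-0.05,0,-0.28,0,-0.05,0,-0.28,0,-0.05,0]

```text
time: 10.25
tool_pos: [0.5645, -0.378, 0.2419]
tcp_rot: [-1.776, -2.591, 0.001]
wrist_force: [-0.1, 0.7, 0.8]
width: -0.001
grip_force: 0.0
```

Run:
```python
from workcell import bot
import cv2,numpy as np
ims={n:np.mean([bot.read_camera(n)["pixels"].astype(float) for _ in range(6)],0) for n in("top","scene")}
a=ims["top"][220:255,300:335];b=ims["scene"][210:245,330:365]
cv2.imwrite("pics/d5.png",cv2.hconcat([cv2.resize(i.clip(0,255).astype('uint8'),(400,400),interpolation=3) for i in(a,b)]))
```

```text
(no output)
```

View pics/d5.png

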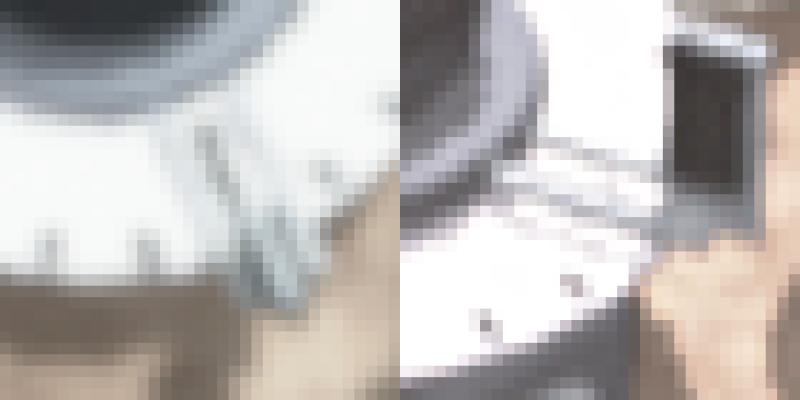

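The top crop shows the mark at about (218,160), midway between the rails at about (183,160) and (262,160), so the lever is within ~1 mm of the mark. Next I go above the button.

Run:
```python
from workcell import bot
from scipy.spatial.transform import Rotation as Ro
s=bot.read_state();p=s["tool_pos"];print(p,s["time"],s["wrist_force"],(Ro.from_rotvec(s["tcp_rot"]).inv().apply([.5685,-.108,.165]-p)).round(4))
```

```text
[ 0.56425198 -0.37482763  0.2436388 ] 10.85 [-0.28220947 -0.14579432 -0.02432548] [0.247  0.1011 0.0786]
```

play_rows:
  steps: [0.05,0.02,0,0,0.1,0.04,0,0,0.15,0.06,0,0,0.2,0.08,0,0,0.235,0.096,0,0,0.247,0.101,0,0,0.247,0.101,0.03,0,0.247,0.101,0.06,0,0.247,0.101,0.0785,0,0.247,0.101,0.0785,0]

```text
time: 12.1
tool_pos: [0.5672, -0.1087, 0.163]
tcp_rot: [-1.771, -2.591, 0.002]
wrist_force: [0.7, -0.5, 0.2]
width: 0.0
grip_force: 0.0
```

play_rows:
  steps: [0,0,0.006,0,0,0,0.01,0,0,0,0.013,0,0,0,0.015,0,0,0,0.016,0,0,0,0.016,0]

```text
time: 12.85
tool_pos: [0.569, -0.1086, 0.1494]
tcp_rot: [1.772, 2.593, 0.0]
wrist_force: [-0.3, -0.0, 2.5]
width: 0.001
grip_force: 1.7
```

play_rows:
  steps: [0,0,0.001,0,0,0,0.002,0,0,0,0.003,0,0,0,0.003,0]

```text
time: 13.35
tool_pos: [0.569, -0.1086, 0.1469]
tcp_rot: [1.772, 2.593, 0.001]
wrist_force: [-1.8, -0.2, 9.4]
width: 0.0
grip_force: 4.4
```

play_rows:
  steps: [0,0,0.001,0,0,0,0.001,0,0,0,0.001,0]

```text
time: 13.72
tool_pos: [0.5691, -0.1086, 0.1469]
tcp_rot: [1.771, 2.593, 0.001]
wrist_force: [-3.5, -0.2, 13.8]
width: 0.002
grip_force: 6.6
```

The force rose to 13.8 N with no further travel, so the button is on its stop. I'll lift off and move clear.

play_rows:
  steps: [0,0,-0.005,0,0,0,-0.015,0,0,0,-0.05,0,0,0,-0.09,0,-0.05,-0.02,-0.1,0,-0.1,-0.04,-0.1,0,-0.15,-0.06,-0.1,0,-0.2,-0.08,-0.1,0,-0.23,-0.1,-0.1,0,-0.23,-0.1,-0.1,0]

```text
time: 14.98
tool_pos: [0.5575, -0.3612, 0.2434]
tcp_rot: [-1.775, -2.589, 0.0]
wrist_force: [-0.6, 0.3, -0.7]
width: 0.002
grip_force: 0.0
```

```bash
python3 look.py d6
```

```text
(no output)
```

View pics/d6.png

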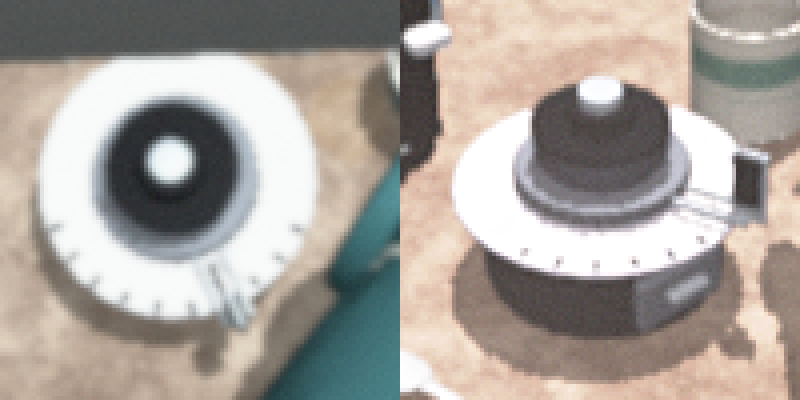

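The button is up again (scene (600,92)), and the lever still straddles the long mark, at about (215,275) from above. The arm is clear, so I'm handing in.

```bash
python3 -c "
from workcell import bot
print(bot.finish_job())"
```

```text
the job is handed in; nothing more can be done
None
```

I handed the job in: the lever sits within about 1 mm of the long mark by the camera, the start button was pressed to its stop and sprang back up, and the arm is clear; the judge returned no verdict.

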